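# Close the stop bar and hold a cork tile against it with the spacer

### The arm

A 6-joint arm with a two-finger parallel gripper is mounted at the origin on the work surface. World frame = base frame: x ahead of the robot, y to its left, z up, the work surface at z = 0. Lengths are in m, angles in rad, forces in N, time in s.
With the tool pointing down it reaches from about 0.275 to 0.75 m from the base axis. Payload 10.2 kg.
Tool frame: the origin (TCP) lies on the centre line of the jaws, within the pads' length; the fingertips stand bot.finger_overhang ahead of it and the grasp point (between the pads) lies 3 mm ahead of it (bot.finger_overhang is the distance from the TCP to the fingertips, in m); z points along the fingers, y is the line along which they close (so a half turn about z gives the same grasp; the last joint's range is limited). The gripper opens to 88 mm and grips with 3 to 60 N. Pads are 18 mm wide; open, the fingers measure 123 mm over their backs; the gripper's body (75 mm by 187 mm) begins 45 mm behind the grasp point.
Start: joints at [1.045, 0.313, 1.498, -0, 1.331, -0.223], TCP at [0.157, 0.501, 0.261] pointing down, gripper open.
Joint ranges: [-2.94, 2.94], [-0.97, 2.17], [0.19, 2.56], [-1.23, 4.37], [0.02, 3.11], [-2.88, 2.88]. Speed limits (rad/s): [2.39, 2.39, 3.01, 3.14, 3.14, 3.14].

### API

Orientations are given as a unit quaternion [w, x, y, z].
In Python, from plant import bot, viewer gives the robot as it stands. The module is installed in compiled form; this text tells all that it offers.
- The arm moves only by the tool step_arm, never from a script. Its argument "series" is a list of rows, each a list of 3 entries, a list of its own where there are three numbers: the shift along the world's x, y, z in units of 120 mm (1.0 is 120 mm), then the turn, a rotation vector about the world's x, y, z in units of pi/4 rad (1.0 is pi/4 rad), then the opening, from 0 (shut) to 1 (fully open). A call has 1 to 8 rows; each row is the pose to reach, as a shift and turn from the pose commanded when the call began; what a row does not reach only later rows make up. A row lasts 1/8 s, in which the tool goes at most 62.5 mm and 10.7 degrees, less where a joint would pass 70% of its speed; a pose out of reach is approached as far as the arm can. A call with a number of a shift or a turn outside -1 to 1 is refused whole. A call with a gripper value outside its range is refused whole. The fingers move at their own pace and stop on an object; the grip force is fixed at half the most. Time passes only in rows, so rows that repeat a pose let the fingers close. It gives the time, the measured TCP pose, the force, the opening and the grip force at its end, in the units of the state.
- bot.read_state(): the state, without advancing time (a new reading comes with each control period).
- viewer.snapshot(name): name is "side" or "top" or "wrist"; returns (picture, depth): 480x640x3 uint8, blue, green, red; 480x640 float32, m along the optical axis (not along the pixel's ray), 0 where there is no reading.
- viewer.camera_model(name): a dict with "intrinsics" (3x3 intrinsics, pixels), "R" (3x3) and "t" (3): a world point X has camera coordinates R X + t. Camera axes: x right, y down, z forward; pixel columns grow to the right and rows downward; lengths in m; the calibration is good to about 2 mm. A picture is of the moment at which its call begins: read the wrist's pose just before it. camera_model takes no time and is no camera call; for the wrist camera it gives the pose at the moment of the call.
- bot.job_done(): hands the job in; it is judged then, once.
The state is a dict: "time": time; "q": joint angles; "qvel": joint speeds; "effort": joint torques, N m; "ee_pos": TCP position; "tcp_rot": TCP orientation; "ft_force": force on the tool from outside, world axes, zero at the start; "ft_torque": the same for the moment, N m; "opening": finger opening in m; "gripper_force": force on a finger pad.
Only numpy, scipy, OpenCV 4.12 (cv2) and the standard library are available. Lean on these libraries where they do the work, as an engineer would, in place of code of your own. Each camera call takes 0.05 s, during which the arm holds its last target. There are 200 camera calls.

### The job

Square up the cork tile in its jig: first swing the hinged stop bar all the way down so that its tab drops into the catch. Then stand the wooden spacer block upright on the jig plate in the one gap between tile and packing blocks that is wide enough for it (do not force it into a narrow one), and push the tile with it until the tile's long side sits flush against the stop bar. Finish while still gripping the spacer and pressing it firmly against the tile, and leave the jar and the two loose stoppers beside the jig alone.

Things in the scene. Friction and masses are not known exactly. Their poses are not given: they have to be found in the camera images.
- frame: The fixed jig. Origin at bench level; grey plate spans x -65..70, y -155..155 mm, top at z 8. Jig x points from back rail (inner face x -55, top z 30) to the stop bar: the way the tile is pushed. The shut bar's face to the tile is at x 38, so the flush tile has its centre at x 13 mm. Side guides (inner faces y +-94, 10 mm high) keep the tile in place along y. Yaw varies by 17 degrees either way.
- flap (a joint): Angle of the hinged aluminium stop bar (rad): 0 = shut, level, its tab between the two catch cheeks, on its stop; grows as the free end rises, up to 0.95; starts 0.45 to 0.8. Bar 16 mm wide (x), 20 mm high, 230 mm long from the hinge plus a 25 mm tab. Stiff hinge: it stays where it is left; under 3 N at the free end closes it.
- flap_hinge (a point): Hinge axis of the stop bar, in the middle of its width; in the jig frame at x = 46, y = 118, z = 20 mm. The axis is parallel to jig x. From here the bar runs towards -y of the jig, its centre line passing through the axis.
- flap_end (a point): Point on the upper face of the stop bar, middle of its width, 210 mm along the bar from the hinge (10 mm above its centre line): the place to push down. At height 30 mm when shut.
- tile_center (a point): Centre of the loose cork tile, 50 (x) x 180 (y) x 18 mm, mass about 0.08 kg, lying on the jig plate. Its axes are those of the tile; it starts 5 to 8 mm short of the closed stop bar and up to 1.5 degrees askew. Its long side at -x faces the packing blocks.
- spacer_center (a point): Centre of the wooden spacer, 20 (x) x 30 (y) x 75 (z) mm, about 0.05 kg, standing loose on the bench. Best gripped across its 20 mm in its upper half, so that the fingers clear blocks and tile (tops 26 mm above the bench) when it stands in the gap with its centre at 45.5 mm height.
- face_thin (a point): Middle of the top edge of the front face (to the tile) of the thinnest fixed packing block: 10 mm thick (x), 40 wide (y), 18 high, on the plate against the back rail. The three blocks stand side by side at jig y -42, 0, 42 mm in any order. In front of this one the gap to the tile is 25 to 28 mm at the start (2 less if the tile is askew), 33 with the tile flush: the spacer fits.
- face_medium (a point): The same point of the packing block that is 27 mm thick; its gap is 16 mm at most, too narrow for the spacer.
- face_thick (a point): The same point of the packing block that is 31 mm thick; its gap is 12 mm at most, too narrow for the spacer.
- block_thin: The thinnest packing block itself; origin at the middle of the lower edge of its back face, axes as the jig's (x towards the tile).
- block_medium: The 27 mm packing block; origin and axes likewise.
- block_thick: The 31 mm packing block; origin and axes likewise.
- tile: The cork tile again, origin in the middle of its underside.
- spacer: The spacer again, origin in the middle of its underside.
- jar_center (a point): Centre of a brown glass jar, 54 mm across and 75 mm high, standing beside the jig; a bystander.
- stopper0_center (a point): Centre of a loose cork stopper, 26 mm across and 45 mm high, standing; a bystander.
- stopper1_center (a point): Centre of the second such stopper; a bystander.
Not all that is in view belongs to the job. What is meant by the spacer is not blue, green or turquoise, and is the larger of those in its own colour.

How it is judged:
On the way, in this order (a step that is already met when the one before it is completed fails the run):
1. the stop bar is shut, its tab in the catch (value of joint flap below 0.03 rad), for 0.2 s.
2. the spacer stands in the wide gap, down on the plate (z of spacer_center in the frame of block_thin below 0.0435 m and x of spacer_center in the frame of block_thin between 0.015 and 0.04 m and y of spacer_center in the frame of block_thin between -0.016 and 0.016 m and angle between spacer's own z axis and vertical below 0.15 rad), for 0.2 s.
At the end, for the whole second after the job is handed in: Stop bar shut (under 0.03 rad); spacer upright (0.15 rad) in front of the thinnest block, foot within 6 mm of the plate; tile flat on the plate and flush on the bar (1.5 mm, 0.015 rad); spacer pressing the tile with over 3 N, gripped by the fingers throughout (all of step 2 and value of joint flap below 0.03 rad and x of tile_center in the frame of frame above 0.0115 m and z of tile_center in the frame of frame below 0.0195 m and angle between the x axis of tile and the x axis of frame, either way round below 0.015 rad and angle between tile's own z axis and vertical below 0.03 rad and contact force between spacer and tile above 3 N and contact force between the fingers and spacer above 2 N); the arm keeps its last pose, push and grip.
It fails at once if the spacer is forced into a narrow gap (contact force between spacer and block_thick above 15 N or contact force between spacer and block_medium above 15 N).
It fails at once if the jar or a stopper is disturbed (distance of any of jar_center, stopper0_center, stopper1_center from where it was at the start of the episode above 0.02 m).
It also fails if it takes over 58 s, if anything falls off the work surface, if the arm or the gripper's body presses on something with over 40 N, if the wrist force passes 120 N, or if a joint passes its speed limit or range.

## Working session

There is one attempt and no reset: what is moved stays moved. The work goes in short steps, Python scripts to look and compute and a tool call to move; the robot and the scene stay as the last step left them, time stands still between calls to the robot, and variables do not carry over. Pictures are saved under pics/ and viewed, at most 10 in all, crops included, and the job is handed in when it is done.

Besides the shell and the picture viewer there is one more tool, called by a JSON object that holds its "api" and its "payload", one argument or row to a line. step_arm: Moves the arm, as the interface text tells. Its arguments: {"type":"object","properties":{"series":{"type":"array"}},"required":["series"]}

```bash
mkdir -p pics; cat > h.py <<'E'
import numpy as np, cv2
from plant import bot, viewer
def grab(n):
    m=viewer.camera_model(n); p,d=viewer.snapshot(n)
    return p,d,m
def world(d,m):
    K=np.array(m['intrinsics']);R=np.array(m['R']);t=np.array(m['t'])
    v,u=np.mgrid[0:480,0:640]
    c=np.stack([(u-K[0,2])/K[0,0]*d,(v-K[1,2])/K[1,1]*d,d],-1)
    return (c-t)@R
def ray(m,u,v,z):
    K=np.array(m['intrinsics']);R=np.array(m['R']);t=np.array(m['t'])
    o=-R.T@t; r=R.T@np.linalg.inv(K)@[u,v,1]
    return o+r*(z-o[2])/r[2]
E
python3 - <<'E'
from h import *
s=bot.read_state();print(s['time'],s['ee_pos'],s['tcp_rot'],s['opening'],bot.finger_overhang)
for n in('top','side'):
    p,d,m=grab(n);cv2.imwrite(f'pics/{n}.png',p);np.savez(f'{n}.npz',p=p,d=d,**{k:np.array(m[k]) for k in('intrinsics','R','t')})
    print(n,-np.array(m['R']).T@m['t'])
E
```

```text
0.0 [0.15646241 0.50092929 0.26018811] [-2.23863364e-04  1.50829914e-01  9.88559543e-01 -5.62258769e-04] 0.08772802463545284 0.022
top [ 0.52595069 -0.02110102  0.88258516]
side [0.07497481 0.69570358 0.86715666]
```

View pics/top.png

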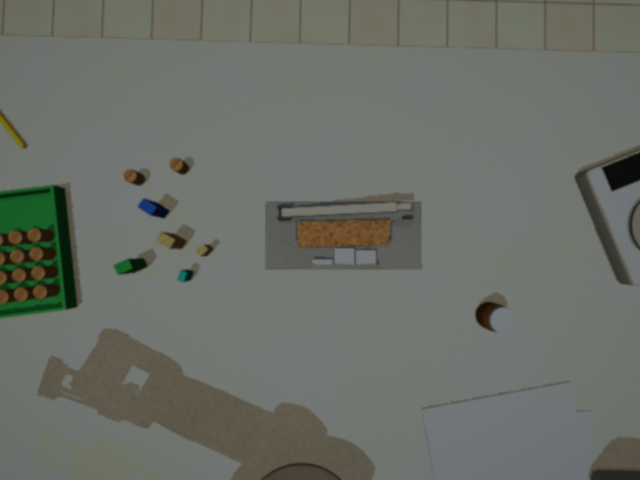

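View pics/side.png

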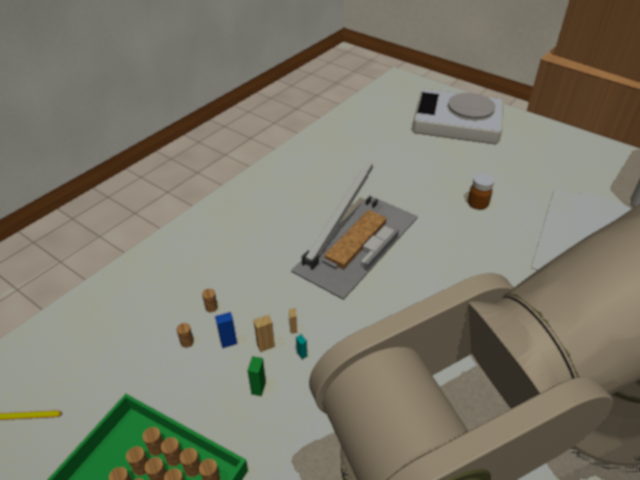

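The top view shows the jig at (265..421, 201..269), hinge left, bar rising to the right. The thin block is at the left (322,262), the tile at (343,233), the spacer (large tan) at (170,240), the small tan decoy at (204,250), the stoppers at (133,177) and (178,165), and the jar at (495,318).

```bash
python3 - <<'E'
from h import *
z=np.load('top.npz');p=z['p'];d=z['d'];m={k:z[k] for k in('intrinsics','R','t')}
W=world(d,m);hsv=cv2.cvtColor(p,cv2.COLOR_BGR2HSV)
print('fx',m['intrinsics'][0,0])
# objects standing left
Z=W[...,2];mask=((Z>0.02)&(W[...,0]>0.3)).astype(np.uint8); mask[:,:80]=0;mask[:, 560:]=0;mask[300:,:460]=0;mask[:60]=0
n,l,st,c=cv2.connectedComponentsWithStats(mask)
for i in range(1,n):
    if st[i,4]<15: continue
    k=l==i; zt=np.percentile(Z[k],90); kt=k&(Z>zt-0.006)
    r=cv2.minAreaRect((W[kt][:,:2]*1000).astype(np.float32))
    print(st[i],'z',zt.round(4),'top',W[kt].mean(0).round(4),np.round(r[0]),np.round(r[1],1),round(r[2],1),'hsv',np.median(hsv[kt],0))
# plate: dark grey low saturation
print('plate px',hsv[260,275],p[260,275],Z[260,275],hsv[280,240])
g=(hsv[...,2]<125)&(hsv[...,1]<50);g=g.astype(np.uint8);g[:190]=0;g[280:]=0;g[:,:255]=0;g[:,430:]=0
g=cv2.morphologyEx(g,cv2.MORPH_CLOSE,np.ones((5,5)))
cs=cv2.findContours(g,0,2)[0];cc=max(cs,key=cv2.contourArea);r=cv2.minAreaRect(cc);print(r,cv2.contourArea(cc))
P=np.array([ray(m,*q,0.008) for q in cv2.boxPoints(r)]);print(P.round(4),P.mean(0).round(4))
# tile
t=((hsv[...,1]>110)).astype(np.uint8);t[:215]=0;t[252:]=0;t[:,:285]=0;t[:,400:]=0
cc=max(cv2.findContours(t,0,2)[0],key=cv2.contourArea);r=cv2.minAreaRect(cc);print('tile',r)
P=np.array([ray(m,*q,0.026) for q in cv2.boxPoints(r)]);print(P.round(4),P.mean(0).round(4))
# bar depth along
for u in(290,320,350,380,395,405): 
    col=[(v,Z[v,u].round(3)) for v in range(200,220)];b=max(col,key=lambda a:a[1]);print(u,b,W[b[0],u].round(4))
cv2.imwrite('pics/c.png',cv2.resize(np.hstack([p[150:290,100:240],p[190:330,255:430]]),None,fx=2.5,fy=2.5,interpolation=cv2.INTER_CUBIC))
E
```

```text
fx 440.21047157905235
[169 157  17  16 195] z 0.0458 top [0.6891 0.2514 0.0498] [617. 119.] [332.4  24.9] 61.3 hsv [ 16.  150.  104.5]
[123 169  18  15 207] z 0.0455 top [0.6663 0.34   0.044 ] [666. 340.] [23.3 25.6] 1.2 hsv [ 16. 152. 104.]
[137 198  29  19 325] z 0.0759 top [0.6044 0.2934 0.0744] [605. 294.] [31.2 20.4] 57.3 hsv [109. 206. 108.]
[ 277  202  136   18 1354] z 0.1299 top [ 0.6072 -0.1539  0.1473] [580. -97.] [ 30.5 184. ] 26.1 hsv [ 30.  18. 110.]
[403 215  10   4  31] z 0.0259 top [ 0.6021 -0.1968  0.0236] [ 601. -197.] [ 5.8 18.3] 2.0 hsv [40. 14. 47.]
[ 297  219   93   28 2359] z 0.0274 top [ 0.5665 -0.07    0.0288] [560. -71.] [ 63.3 179.9] 3.0 hsv [ 16. 153. 108.]
[155 231  29  18 318] z 0.0758 top [0.5439 0.2549 0.0827] [529. 128.] [296.8  27.5] 83.4 hsv [ 24. 115. 114.]
[196 244  15  12 121] z 0.0518 top [0.5271 0.194  0.0601] [531.  94.] [ 20.7 228.6] 2.4 hsv [ 26. 112. 114.]
[311 248  67  21 988] z 0.0299 top [ 0.515  -0.0806  0.0335] [518. -74.] [ 36.9 127.9] 1.3 hsv [101.  15. 118.]
[113 258  31  16 351] z 0.0753 top [0.4944 0.3311 0.0784] [515. 166.] [ 25.
[... 373 characters left out ...]
 0.6482  0.1052  0.008 ]
 [ 0.6568 -0.2425  0.008 ]
 [ 0.4792 -0.2449  0.008 ]
 [ 0.4714  0.1     0.008 ]] [ 0.5639 -0.0705  0.008 ]
tile ((342.9877014160156, 232.89820861816406), (25.34166145324707, 91.79721069335938), 88.83085632324219)
[[ 0.5867  0.0194  0.026 ]
 [ 0.5946 -0.1597  0.026 ]
 [ 0.5452 -0.1615  0.026 ]
 [ 0.5373  0.0171  0.026 ]] [ 0.566  -0.0712  0.026 ]
290 (210, np.float64(0.039)) [0.6069 0.0324 0.0394]
320 (208, np.float64(0.069)) [ 0.6091 -0.025   0.0689]
350 (212, np.float64(0.097)) [ 0.6004 -0.0787  0.0967]
380 (203, np.float64(0.121)) [ 0.6151 -0.1289  0.1206]
395 (206, np.float64(0.134)) [ 0.6091 -0.1528  0.1336]
405 (205, np.float64(0.139)) [ 0.6106 -0.1689  0.1388]
```

View pics/c.png

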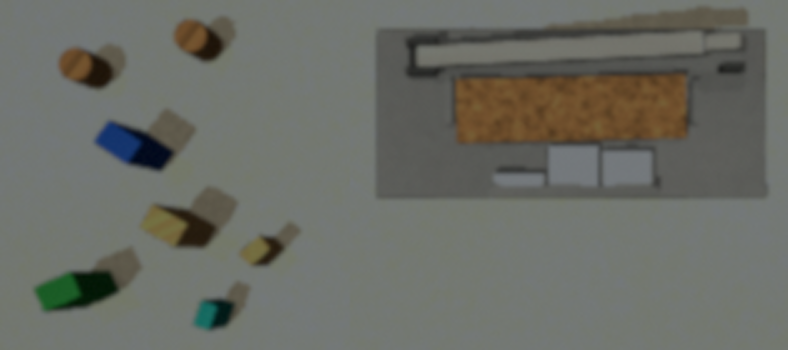

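```bash
python3 - <<'E'
from h import *
z=np.load('top.npz');p=z['p'];d=z['d'];m={k:z[k] for k in('intrinsics','R','t')}
W=world(d,m);Z=W[...,2];V=cv2.cvtColor(p,cv2.COLOR_BGR2GRAY).astype(float)
V=cv2.GaussianBlur(V,(3,3),0)
def edge(fixed,lo,hi,horiz):
    o=[]
    for a in fixed:
        s=V[lo:hi,a] if horiz else V[a,lo:hi]
        g=np.abs(np.diff(s));g[g<g.max()*.4]=0
        x=lo+.5+(g*np.arange(len(g))).sum()/g.sum()
        o.append(ray(m,*((a,x) if horiz else (x,a)),0.008)[:2])
    o=np.array(o);vx,vy,x0,y0=cv2.fitLine(o.astype(np.float32),cv2.DIST_HUBER,0,.001,.001).ravel()
    return np.array([x0,y0]),np.array([vx,vy])
E={'back':edge(range(272,415,2),264,275,True),'left':edge(range(206,266),260,271,False),'right':edge(range(206,266),416,427,False),'front':edge([*range(268,276),*range(300,325)],196,206,True)}
for k,(a,b) in E.items(): print(k,a.round(4),b.round(4),np.degrees(np.arctan2(b[1],b[0])).round(2))
def X(a,b): return a[0]+a[1]*np.linalg.solve(np.c_[a[1],-b[1]],b[0]-a[0])[0]
C=[X(E[a],E[b]) for a in('back','front') for b in('left','right')]
for c in C: print(c.round(4))
print(np.linalg.norm(C[0]-C[1]),np.linalg.norm(C[0]-C[2]),'centre',np.mean(C,0))
for nm,(v0,v1,u0,u1),h in(('spacer',(225,255,145,190),.075),('small',(240,260,192,215),.05),('blue',(195,222,130,172),.075),('green',(255,278,108,150),.075),('teal',(265,285,172,195),.05)):
    k=np.zeros(Z.shape,bool);k[v0:v1,u0:u1]=True;k&=abs(Z-h)<.006
    v,u=np.nonzero(k);r=cv2.minAreaRect(np.array([ray(m,a,b,h)[:2]*1000 for a,b in zip(u,v)],np.float32))
    print(nm,k.sum(),np.round(r[0],1),np.round(r[1],1),round(r[2],1), (W[k].mean(0)*1000).round(1))
print(p[225:252,150:186].max(2)[::2])
E
```

```text
back [ 0.4953 -0.0841] [ 0.0232 -0.9997] -88.67
left [0.5579 0.0834] [0.9996 0.0289] 1.66
right [ 0.5605 -0.2275] [ 1.e+00 -2.e-04] -0.01
front [0.6274 0.0225] [0.0033 1.    ] 89.81
[0.4914 0.0815]
[ 0.4986 -0.2275]
[0.6277 0.0854]
[ 0.6266 -0.2275]
0.30902207 0.136275 centre [ 0.5610837  -0.07201417]
spacer 190 [544.  257.4] [31.1 20.3] 61.7 [544.1 257.8  74.3]
small 86 [527.1 196.5] [13.4 21.2] 46.7 [527.1 196.5  50.2]
blue 193 [604.2 292.7] [32.  20.5] 56.5 [604.4 293.2  74.3]
green 194 [494.1 332.5] [20.5 31.1] 25.5 [494.1 332.9  74.1]
teal 84 [477.6 232. ] [14.9 19.6] 73.6 [477.6 232.6  48.7]
[[120 119 119 119 119 120 120 119 120 120 120 119 119 119 120 120 120 119
  120 120 120 120 120 119 120 120 120 120 120 119 117 109 100  97  99 100]
 [119 119 119 119 119 120 119 119 119 119 120 120 120 120 119 119 119 120
  119 121 120 119 119 119 120 120 120 119 116 109 100  96  94  96  96  95]
 [120 119 119 119 120 120 120 119 120 120 119 119 120 119 119 120 119 120
  120 119 120 120 120 119 119 120 118 110 100  94  91  91  92  94  94  93]
 [119 120 119 120 120 120 119 119 119 118 113 10
[... 891 characters left out ...]
 113 114 114 115 115 115 115
  115 115 114 109  90  62  43  36  37  37  36  36  37  36  37  38  49  65]
 [119 120 119 119 119 119 120 119 119 119 117 113 112 113 114 114 115 115
  115 114 108  88  60  43  37  38  37  38  38  37  37  38  39  50  72  93]
 [119 118 117 119 119 119 120 119 120 119 119 119 119 119 117 115 113 111
  111 107  89  62  48  47  47  46  46  45  45  42  44  47  61  84 106 116]
 [104 100 101 108 116 119 119 119 119 120 120 120 119 119 120 119 120 117
  112 108 104 100  99 100  99  99  99  98  96  94  94  99 109 116 119 120]
 [ 92  92  93  99 107 116 119 119 119 119 120 120 119 120 120 120 119 119
  119 119 119 119 119 120 120 119 120 119 119 119 120 120 119 120 120 119]]
```

{"api": "step_arm", "payload": {
  "series": [
    [[0.63, -0.9, 0], [0, 0, 0], 0],
    [[0.63, -0.9, 0], [0, 0, 0], 0],
    [[0.63, -0.9, 0], [0, 0, 0], 0]
  ]
}}

```text
time: 0.48
ee_pos: [0.2336, 0.3911, 0.2607]
tcp_rot: [0.0, 0.153, 0.988, -0.0]
ft_force: [0.5, 1.1, 0.1]
opening: 0.0602
gripper_force: 0.0
```

{"api": "step_arm", "payload": {
  "series": [
    [[0.63, -0.9, 0], [0, 0, 0], 0],
    [[0.63, -0.9, 0], [0, 0, 0], 0],
    [[0.63, -0.9, 0], [0, 0, 0], 0]
  ]
}}

```text
time: 0.85
ee_pos: [0.3091, 0.2835, 0.2607]
tcp_rot: [0.0, 0.153, 0.988, -0.0]
ft_force: [-0.5, 0.7, 0.3]
opening: 0.0304
gripper_force: 0.0
```

{"api": "step_arm", "payload": {
  "series": [
    [[0.63, -0.9, 0], [0, 0, 0], 0],
    [[0.63, -0.9, 0], [0, 0, 0], 0],
    [[0.63, -0.9, 0], [0, 0, 0], 0]
  ]
}}

```text
time: 1.23
ee_pos: [0.3846, 0.1759, 0.2605]
tcp_rot: [-0.0, 0.152, 0.988, -0.0]
ft_force: [0.5, 0.8, -0.2]
opening: 0.0009
gripper_force: 0.0
```

{"api": "step_arm", "payload": {
  "series": [
    [[0.63, -0.9, 0], [0, 0, 0], 0],
    [[0.63, -0.9, 0], [0, 0, 0], 0],
    [[0.63, -0.9, 0], [0, 0, 0], 0]
  ]
}}

```text
time: 1.6
ee_pos: [0.4601, 0.0686, 0.2602]
tcp_rot: [-0.0, 0.152, 0.988, 0.0]
ft_force: [0.1, 0.4, 0.6]
opening: 0.0002
gripper_force: 0.0
```

{"api": "step_arm", "payload": {
  "series": [
    [[0.63, -0.9, 0], [0, 0, 0], 0],
    [[0.63, -0.9, 0], [0, 0, 0], 0],
    [[0.63, -0.9, 0], [0, 0, 0], 0]
  ]
}}

```text
time: 1.98
ee_pos: [0.5356, -0.0389, 0.2599]
tcp_rot: [-0.001, 0.151, 0.989, 0.0]
ft_force: [-0.3, 0.9, 0.1]
opening: 0.0005
gripper_force: 0.0
```

{"api": "step_arm", "payload": {
  "series": [
    [[0.61, -0.92, 0], [0, 0, 0], 0],
    [[0.61, -0.92, 0], [0, 0, 0], 0],
    [[0.61, -0.92, 0], [0, 0, 0], 0],
    [[0.61, -0.92, 0], [0, 0, 0], 0]
  ]
}}

```text
time: 2.48
ee_pos: [0.6078, -0.1468, 0.2606]
tcp_rot: [-0.0, 0.15, 0.989, 0.0]
ft_force: [-0.5, -0.3, -0.2]
opening: 0.0004
gripper_force: 0.0
```

{"api": "step_arm", "payload": {
  "series": [
    [[0, 0, -0.4], [0, 0, 0], 0],
    [[0, 0, -0.7], [0, 0, 0], 0],
    [[0, 0, -0.85], [0, 0, 0], 0],
    [[0, 0, -1.0], [0, 0, 0], 0]
  ]
}}

```text
time: 2.98
ee_pos: [0.6082, -0.1483, 0.1415]
tcp_rot: [0.001, 0.15, 0.989, -0.0]
ft_force: [0.2, -1.4, 1.6]
opening: 0.0005
gripper_force: 0.6
```

{"api": "step_arm", "payload": {
  "series": [
    [[0, 0, -0.12], [0, 0, 0], 0],
    [[0, 0, -0.24], [0, 0, 0], 0],
    [[0, 0, -0.36], [0, 0, 0], 0],
    [[0, 0, -0.48], [0, 0, 0], 0],
    [[0, 0, -0.56], [0, 0, 0], 0],
    [[0, 0, -0.64], [0, 0, 0], 0]
  ]
}}

```text
time: 3.72
ee_pos: [0.6078, -0.1494, 0.0634]
tcp_rot: [0.0, 0.151, 0.989, -0.0]
ft_force: [0.0, -1.6, 1.2]
opening: 0.0002
gripper_force: 0.4
```

{"api": "step_arm", "payload": {
  "series": [
    [[0, 0, -0.03], [0, 0, 0], 0],
    [[0, 0, -0.06], [0, 0, 0], 0],
    [[0, 0, -0.09], [0, 0, 0], 0],
    [[0, 0, -0.09], [0, 0, 0], 0]
  ]
}}

```text
time: 4.22
ee_pos: [0.6077, -0.1492, 0.053]
tcp_rot: [-0.0, 0.151, 0.989, 0.0]
ft_force: [-0.1, -0.8, -0.4]
opening: 0.0004
gripper_force: 0.0
```

{"api": "step_arm", "payload": {
  "series": [
    [[0, 0, -0.01], [0, 0, 0], 0],
    [[0, 0, -0.015], [0, 0, 0], 0],
    [[0, 0, -0.015], [0, 0, 0], 0]
  ]
}}

```text
time: 4.6
ee_pos: [0.6079, -0.1493, 0.0523]
tcp_rot: [0.0, 0.151, 0.989, -0.0]
ft_force: [-2.3, 0.9, 7.1]
opening: 0.0005
gripper_force: 3.7
```

{"api": "step_arm", "payload": {
  "series": [
    [[0, 0, -0.01], [0, 0, 0], 0],
    [[0, 0, -0.01], [0, 0, 0], 0],
    [[0, 0, -0.01], [0, 0, 0], 0]
  ]
}}

```text
time: 4.97
ee_pos: [0.608, -0.1493, 0.0522]
tcp_rot: [0.0, 0.151, 0.989, -0.0]
ft_force: [-7.2, 1.4, 15.8]
opening: 0.0006
gripper_force: 7.8
```

{"api": "step_arm", "payload": {
  "series": [
    [[0, 0, 0.4], [0, 0, 0], 0],
    [[0, 0, 0.9], [0, 0, 0], 0],
    [[0, 0, 1], [0, 0, 0], 0]
  ]
}}

```text
time: 5.35
ee_pos: [0.609, -0.1497, 0.1745]
tcp_rot: [0.003, 0.151, 0.989, -0.001]
ft_force: [0.5, -0.8, -0.4]
opening: 0.0005
gripper_force: 0.0
```

{"api": "step_arm", "payload": {
  "series": [
    [[-0.133, 0.85, 0.2], [0, 0, -0.56], 0.6],
    [[-0.133, 0.85, 0.2], [0, 0, -0.56], 0.6],
    [[-0.133, 0.85, 0.2], [0, 0, -0.56], 0.6]
  ]
}}

```text
time: 5.72
ee_pos: [0.5914, -0.0445, 0.1942]
tcp_rot: [-0.0, 0.363, 0.932, 0.0]
ft_force: [-0.3, -0.9, 0.0]
opening: 0.0286
gripper_force: 0.0
```

{"api": "step_arm", "payload": {
  "series": [
    [[-0.133, 0.85, 0], [0, 0, -0.56], 0.6],
    [[-0.133, 0.85, 0], [0, 0, -0.56], 0.6],
    [[-0.133, 0.85, 0], [0, 0, -0.56], 0.6]
  ]
}}

```text
time: 6.1
ee_pos: [0.5749, 0.0575, 0.1933]
tcp_rot: [-0.001, 0.557, 0.83, -0.0]
ft_force: [0.1, -0.0, 0.2]
opening: 0.0527
gripper_force: 0.0
```

{"api": "step_arm", "payload": {
  "series": [
    [[-0.133, 0.85, 0], [0, 0, -0.56], 0.6],
    [[-0.133, 0.85, 0], [0, 0, -0.56], 0.6],
    [[-0.133, 0.85, 0], [0, 0, -0.56], 0.6]
  ]
}}

```text
time: 6.48
ee_pos: [0.5588, 0.1594, 0.1931]
tcp_rot: [-0.001, 0.725, 0.689, -0.001]
ft_force: [0.5, 0.1, -0.4]
opening: 0.0529
gripper_force: 0.0
```

{"api": "step_arm", "payload": {
  "series": [
    [[-0.133, 0.85, 0], [0, 0, -0.563], 0.6],
    [[-0.133, 0.85, 0], [0, 0, -0.563], 0.6],
    [[-0.133, 0.85, 0], [0, 0, -0.563], 0.6],
    [[-0.133, 0.85, 0], [0, 0, -0.563], 0.6]
  ]
}}

```text
time: 6.98
ee_pos: [0.5435, 0.2589, 0.1932]
tcp_rot: [-0.0, 0.858, 0.514, -0.001]
ft_force: [-1.4, 1.0, -0.0]
opening: 0.053
gripper_force: 0.0
```

```bash
python3 - <<'E'
from h import *
s=bot.read_state();print(s['ee_pos'],s['tcp_rot'],s['opening'],s['q'])
p,d,m=grab('wrist');cv2.imwrite('pics/w1.png',p)
np.savez('w1.npz',p=p,d=d)
W=world(d,m);Z=W[...,2]
k=(abs(Z-.075)<.005)
n,l,st,c=cv2.connectedComponentsWithStats(k.astype(np.uint8))
for i in range(1,n):
    if st[i,4]<200: continue
    v,u=np.nonzero(l==i);r=cv2.minAreaRect((W[l==i][:,:2]*1000).astype(np.float32))
    print(st[i],np.round(r[0],1),np.round(r[1],1),round(r[2],1),(W[l==i].mean(0)*1000).round(1),np.median(p[l==i],0))
p,d,m=grab('top');W=world(d,m)
for u in(290,320,350,380,395,405):
    b=max(range(200,222),key=lambda v:W[v,u,2] if W[v,u,2]<.1 else 0);print(u,W[b,u].round(4))
E
```

```text
[0.5435199  0.25894384 0.19316122] [-2.13293470e-04  8.58070411e-01  5.13531444e-01 -7.61363191e-04] 0.052997330356063535 [ 2.50221131e-01  5.37670788e-01  1.34540717e+00 -2.64558242e-05
  1.26009585e+00  7.42434574e-01]
[ 356  133   37   50 1496] [603.3 293.7] [30.  20.3] 57.5 [603.2 294.2  75.8] [187. 101.  62.]
[ 171  159   55   51 1470] [492.6 333.4] [20.5 30.7] 25.9 [493.6 333.4  75.6] [ 88. 164.  79.]
[ 304  224   29   42 1196] [543.2 258.1] [29.9 19.8] 61.5 [543.5 258.9  75.8] [ 83. 123. 161.]
290 [0.5998 0.0327 0.0318]
320 [ 0.5993 -0.0255  0.0316]
350 [ 0.6028 -0.0837  0.0303]
380 [ 0.604  -0.1417  0.0325]
395 [ 0.6088 -0.1712  0.0301]
405 [ 0.6115 -0.1911  0.0278]
```

View pics/w1.png

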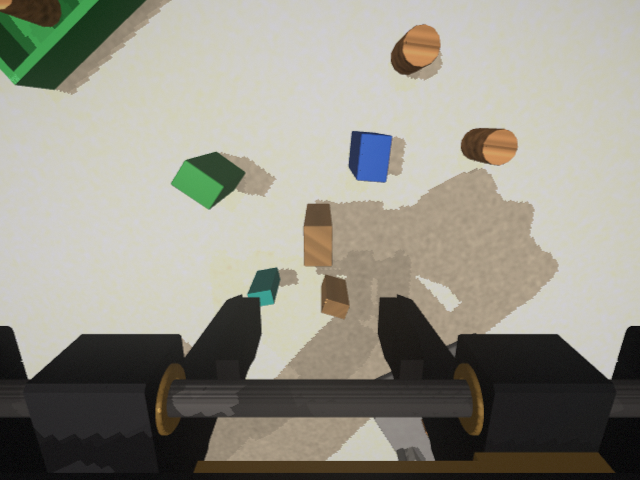

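{"api": "step_arm", "payload": {
  "series": [
    [[0, 0, -0.4], [0, 0, 0], 0.6],
    [[0, 0, -0.75], [0, 0, 0], 0.6],
    [[0, 0, -0.95], [0, 0, 0], 0.6]
  ]
}}

```text
time: 7.45
ee_pos: [0.5433, 0.2578, 0.0778]
tcp_rot: [-0.0, 0.858, 0.513, -0.001]
ft_force: [1.2, 0.6, 0.6]
opening: 0.0529
gripper_force: 0.0
```

{"api": "step_arm", "payload": {
  "series": [
    [[0, 0, -0.12], [0, 0, 0], 0.6],
    [[0, 0, -0.12], [0, 0, 0], 0],
    [[0, 0, -0.12], [0, 0, 0], 0],
    [[0, 0, -0.12], [0, 0, 0], 0],
    [[0, 0, -0.12], [0, 0, 0], 0],
    [[0, 0, -0.12], [0, 0, 0], 0],
    [[0, 0, -0.12], [0, 0, 0], 0]
  ]
}}

```text
time: 8.32
ee_pos: [0.5443, 0.2588, 0.0664]
tcp_rot: [0.0, 0.858, 0.513, 0.001]
ft_force: [-0.9, -0.5, 6.4]
opening: 0.0198
gripper_force: 30.0
```

{"api": "step_arm", "payload": {
  "series": [
    [[0, 0, 0.3], [0, 0, 0], 0],
    [[0, 0, 0.7], [0, 0, 0], 0],
    [[0, 0, 1], [0, 0, 0], 0]
  ]
}}

```text
time: 8.7
ee_pos: [0.5439, 0.2587, 0.1874]
tcp_rot: [0.0, 0.858, 0.513, 0.0]
ft_force: [0.2, -0.5, 0.2]
opening: 0.0197
gripper_force: 30.0
```

{"api": "step_arm", "payload": {
  "series": [
    [[-0.05, -0.4, 0.12], [0, 0, 0.2], 0],
    [[-0.05, -0.9, 0.12], [0, 0, 0.22], 0],
    [[-0.05, -0.91, 0.12], [0, 0, 0.22], 0]
  ]
}}

```text
time: 9.07
ee_pos: [0.5379, 0.1466, 0.2001]
tcp_rot: [0.0, 0.812, 0.583, -0.0]
ft_force: [0.6, 0.6, -1.1]
opening: 0.0198
gripper_force: 30.0
```

{"api": "step_arm", "payload": {
  "series": [
    [[-0.05, -0.5, 0], [0, 0, 0.22], 0],
    [[-0.05, -0.91, 0], [0, 0, 0.22], 0],
    [[-0.05, -0.91, 0], [0, 0, 0.22], 0]
  ]
}}

```text
time: 9.45
ee_pos: [0.532, 0.0384, 0.1999]
tcp_rot: [-0.0, 0.759, 0.652, -0.0]
ft_force: [-0.6, -0.6, -1.0]
opening: 0.0199
gripper_force: 30.0
```

{"api": "step_arm", "payload": {
  "series": [
    [[-0.04, -0.5, 0], [0, 0, 0.215], 0],
    [[-0.04, -0.8, 0], [0, 0, 0.215], 0],
    [[-0.04, -0.91, 0], [0, 0, 0.215], 0],
    [[-0.04, -0.91, 0], [0, 0, 0.215], 0]
  ]
}}

```text
time: 9.95
ee_pos: [0.5273, -0.0681, 0.1999]
tcp_rot: [-0.0, 0.7, 0.714, 0.0]
ft_force: [0.4, 0.5, -0.4]
opening: 0.0196
gripper_force: 30.0
```

```bash
python3 - <<'E'
from h import *
s=bot.read_state();print(s['ee_pos'],s['tcp_rot'],s['opening'],s['gripper_force'])
p,d,m=grab('wrist');cv2.imwrite('pics/w2.png',p)
np.savez('w2.npz',p=p,d=d,**{k:np.array(m[k]) for k in('intrinsics','R','t')})
E
```

```text
[ 0.52731204 -0.06807126  0.19993051] [-2.85111790e-04  6.99798223e-01  7.14340507e-01  7.66894312e-05] 0.019642338713832214 29.998913817107677
```

View pics/w2.png

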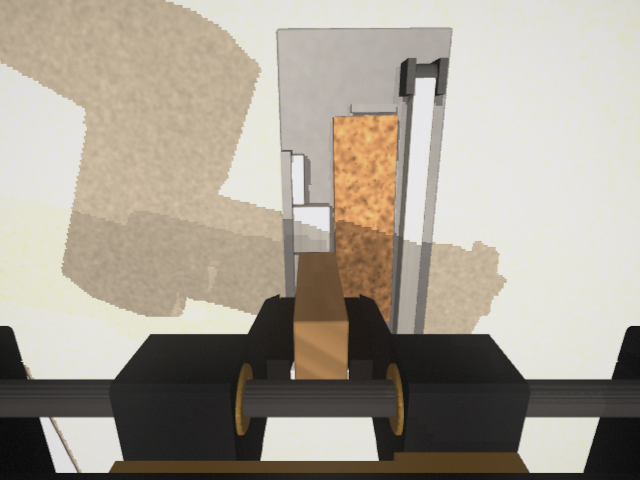

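Wrist view: thin block top at (298,180), with its front edge at u≈304. The tile's left edge is at u≈333, the medium/thick block at (312,230), the hinge at (424,75) and the held spacer at (320,320). The bar is shut.

```bash
python3 - <<'E'
from h import *
z=np.load('w2.npz');p=z['p'];d=z['d'];m={k:z[k] for k in('intrinsics','R','t')}
V=cv2.GaussianBlur(cv2.cvtColor(p,cv2.COLOR_BGR2GRAY),(3,3),0).astype(float)
sat=cv2.cvtColor(p,cv2.COLOR_BGR2HSV)[...,1].astype(float)
def fit(rows,lo,hi,h,im,horiz=False,pol=0):
    o=[]
    for a in rows:
        s=im[lo:hi,a] if horiz else im[a,lo:hi]
        g=np.diff(s);g=np.abs(g) if pol==0 else np.maximum(pol*g,0)
        i=int(g.argmax());j=np.arange(max(i-2,0),min(i+3,len(g)))
        x=lo+.5+(g[j]*j).sum()/g[j].sum();o.append(ray(m,*((a,x) if horiz else (x,a)),h)[:2]*1000)
    o=np.array(o);vx,vy,x0,y0=cv2.fitLine(o.astype(np.float32),cv2.DIST_HUBER,0,.5,.01).ravel()
    r=np.abs((o-[x0,y0])@[-vy,vx])
    return np.array([x0,y0]),(np.degrees(np.arctan(-vx/vy)) if not horiz else np.degrees(np.arctan(vy/vx))),np.median(r),o[[0,-1]].round(1).tolist()
for n,a in dict(plateback=(range(40,145,2),270,290,.008,V),platefront=(range(35,60,2),440,460,.008,V),plate_end=(range(285,445,3),20,38,.008,V,True),
  blockfront=(range(162,200),298,312,.026,V,False,-1),blockend=(range(294,303),148,162,.026,V,True),tileback=(range(122,200,2),325,340,.026,sat),tilefront=(range(122,300,3),385,402,.026,sat),tileend=(range(338,395,2),108,122,.026,sat,True)).items():
    print(n,*fit(*a))
W=world(d,m)
for v,u in((180,298),(230,312),(150,365),(60,340)): print(W[v,u].round(4))
print(V[180,285:345].astype(int))
E
```

```text
plateback [492.10056   40.031708] 1.4316665 0.1392138319815495 [[491.1, 72.2], [493.1, -5.1]]
platefront [626.1625   70.49528] 0.70755726 0.0634611944689658 [[625.9, 78.5], [625.9, 61.9]]
plate_end [530.4712    81.448395] 1.3332641 0.02501657407697393 [[498.2, 80.7], [619.3, 84.0]]
blockfront [513.6498   -32.767776] 1.0844061 0.007441577567289852 [[513.4, -17.6], [513.9, -47.6]]
blockend [509.40475  -12.333155] 0.9135495 0.012378957365162214 [[506.2, -12.4], [512.6, -12.2]]
tileback [537.4489  -18.02965] 2.782548 0.035519851718584884 [[536.0, 13.2], [538.8, -46.2]]
tilefront [589.62067 -55.99015] 2.7083654 0.05230257371647281 [[586.3, 14.3], [593.5, -137.5]]
tileend [555.99036  18.39093] 2.9501555 0.05266814929892032 [[540.1, 17.5], [583.2, 19.8]]
[ 0.5095 -0.032   0.0266]
[ 0.5215 -0.0736  0.0276]
[ 0.5625 -0.0072  0.0262]
[0.541  0.0591 0.0095]
[185 185 185 185 180 166 163 192 224 232 232 232 232 233 233 233 232 224
 183 128 113 121 122 122 127 149 173 182 182 182 182 181 181 181 181 181
 181 182 182 182 183 183 182 180 177 174 170 157 139 145 171 188 192 193
 193 192 189 185 183 183]
```

```bash
python3 - <<'E'
from h import *
z=np.load('w2.npz');p=z['p'];m={k:z[k] for k in('intrinsics','R','t')}
hsv=cv2.cvtColor(p,cv2.COLOR_BGR2HSV)
for v,h in((254,.134),(256,.134),(323,.209),(340,.209),(360,.209)):
    r=hsv[v,280:360];print(v,[(280+i,int(r[i,1]),int(r[i,2])) for i in range(10,75) if abs(int(r[i,1])-int(r[i-1,1]))+abs(int(r[i,2])-int(r[i-1,2]))>30])
    for u in(290,350): print(ray(m,u,v,h).round(4))
W=world(np.load('w2.npz')['d'],m);print(W[340,300:345:8].round(4),W[258,303:336:6].round(4))
E
```

```text
254 [(299, 104, 105)]
[ 0.511 -0.057  0.134]
[ 0.5443 -0.0563  0.134 ]
256 [(294, 28, 139), (295, 26, 174), (298, 39, 149), (299, 117, 107)]
[ 0.511  -0.0581  0.134 ]
[ 0.5443 -0.0574  0.134 ]
323 [(293, 125, 94), (294, 131, 150), (348, 131, 119), (349, 87, 35)]
[ 0.5167 -0.0561  0.209 ]
[ 0.5383 -0.0556  0.209 ]
340 [(293, 117, 70), (294, 130, 122), (347, 129, 125), (348, 118, 67), (349, 80, 32)]
[ 0.5167 -0.0631  0.209 ]
[ 0.5386 -0.0627  0.209 ]
360 [(294, 110, 102), (295, 130, 157), (347, 131, 130), (348, 104, 32), (351, 38, 40)]
[ 0.5167 -0.0717  0.209 ]
[ 0.539  -0.0713  0.209 ]
[[ 0.5204 -0.062   0.2106]
 [ 0.5233 -0.0627  0.2095]
 [ 0.5262 -0.0624  0.2098]
 [ 0.5291 -0.0624  0.2098]
 [ 0.532  -0.0625  0.2095]
 [ 0.5349 -0.0621  0.2099]] [[ 0.5187 -0.055   0.1452]
 [ 0.5218 -0.0552  0.1444]
 [ 0.525  -0.0549  0.1451]
 [ 0.5281 -0.055   0.1446]
 [ 0.5313 -0.0554  0.1435]
 [ 0.5344 -0.0545  0.1456]]
```

{"api": "step_arm", "payload": {
  "series": [
    [[-0.017, 0.325, 0], [0, 0, 0], 0],
    [[-0.017, 0.325, -0.3], [0, 0, 0], 0],
    [[-0.017, 0.325, -0.6], [0, 0, 0], 0],
    [[-0.017, 0.325, -0.775], [0, 0, 0], 0],
    [[-0.017, 0.325, -0.775], [0, 0, 0], 0]
  ]
}}

```text
time: 10.62
ee_pos: [0.5245, -0.0282, 0.1061]
tcp_rot: [-0.001, 0.699, 0.715, -0.001]
ft_force: [0.1, -0.3, -0.8]
opening: 0.0199
gripper_force: 30.0
```

```bash
python3 - <<'E'
from h import *
s=bot.read_state();print(s['ee_pos'],s['tcp_rot'],s['ft_force'],s['ft_torque'])
p,d,m=grab('wrist')
q,d2,m2=grab('side')
cv2.imwrite('pics/w3.png',np.hstack([p[:, 120:520],cv2.resize(q[160:320,280:430],(400,427))[:427].copy() if 0 else cv2.copyMakeBorder(cv2.resize(q[160:320,280:430],(400,427)),0,53,0,0,0)]))
E
```

```text
[ 0.52447021 -0.02822321  0.10607215] [-1.35127270e-03  6.99135578e-01  7.14987584e-01 -6.09945092e-04] [ 0.07535353 -0.25564778 -0.80203653] [-0.08424919  0.06794272  0.0031228 ]
```

View pics/w3.png

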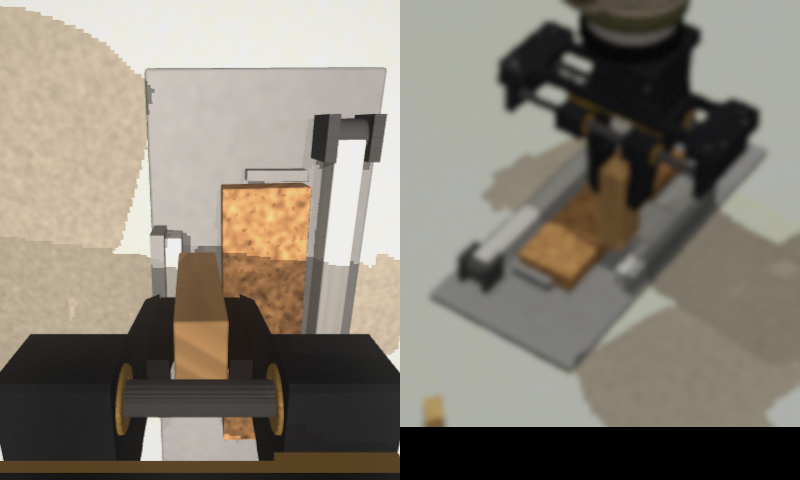

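Spacer hangs between the thin block (front edge u≈183 in the left panel) and the tile (u≈221). I will descend gently.

{"api": "step_arm", "payload": {
  "series": [
    [[0.007, 0, 0], [0, 0, 0], 0],
    [[0.007, 0, -0.08], [0, 0, 0], 0],
    [[0.007, 0, -0.13], [0, 0, 0], 0],
    [[0.007, 0, -0.16], [0, 0, 0], 0],
    [[0.007, 0, -0.16], [0, 0, 0], 0]
  ]
}}

```text
time: 11.35
ee_pos: [0.5258, -0.0299, 0.0876]
tcp_rot: [-0.0, 0.7, 0.714, -0.0]
ft_force: [-0.2, -0.0, 0.1]
opening: 0.0199
gripper_force: 30.0
```

{"api": "step_arm", "payload": {
  "series": [
    [[0, 0, -0.04], [0, 0, 0], 0],
    [[0, 0, -0.08], [0, 0, 0], 0],
    [[0, 0, -0.1], [0, 0, 0], 0],
    [[0, 0, -0.1], [0, 0, 0], 0]
  ]
}}

```text
time: 11.85
ee_pos: [0.5258, -0.0299, 0.0757]
tcp_rot: [-0.0, 0.7, 0.714, -0.0]
ft_force: [-0.5, -0.0, -0.7]
opening: 0.0201
gripper_force: 30.0
```

{"api": "step_arm", "payload": {
  "series": [
    [[0, 0, -0.008], [0, 0, 0], 0],
    [[0, 0, -0.008], [0, 0, 0], 0],
    [[0, 0, -0.008], [0, 0, 0], 0]
  ]
}}

```text
time: 12.22
ee_pos: [0.5259, -0.0299, 0.075]
tcp_rot: [0.0, 0.7, 0.714, 0.0]
ft_force: [0.4, 0.3, -1.1]
opening: 0.02
gripper_force: 30.0
```

{"api": "step_arm", "payload": {
  "series": [
    [[0.02, 0, 0], [0, 0, 0], 0],
    [[0.04, 0.001, 0], [0, 0, 0], 0],
    [[0.06, 0.0014, 0], [0, 0, 0], 0],
    [[0.07, 0.0016, 0], [0, 0, 0], 0],
    [[0.07, 0.0016, 0], [0, 0, 0], 0]
  ]
}}

```text
time: 12.85
ee_pos: [0.5344, -0.0297, 0.0749]
tcp_rot: [0.0, 0.7, 0.714, 0.0]
ft_force: [-0.6, -0.3, 0.2]
opening: 0.0195
gripper_force: 30.0
```

{"api": "step_arm", "payload": {
  "series": [
    [[0.008, 0, 0], [0, 0, 0], 0],
    [[0.016, 0, 0], [0, 0, 0], 0],
    [[0.016, 0, 0], [0, 0, 0], 0]
  ]
}}

```text
time: 13.22
ee_pos: [0.5363, -0.0297, 0.0749]
tcp_rot: [0.0, 0.7, 0.714, 0.0]
ft_force: [-1.0, 0.8, -0.6]
opening: 0.0198
gripper_force: 30.0
```

{"api": "step_arm", "payload": {
  "series": [
    [[0.008, 0, 0], [0, 0, 0], 0],
    [[0.008, 0, 0], [0, 0, 0], 0],
    [[0.008, 0, 0], [0, 0, 0], 0]
  ]
}}

```text
time: 13.6
ee_pos: [0.5371, -0.0297, 0.0749]
tcp_rot: [-0.0, 0.7, 0.714, -0.0]
ft_force: [-1.5, -0.9, -0.9]
opening: 0.0197
gripper_force: 30.0
```

{"api": "step_arm", "payload": {
  "series": [
    [[0.008, 0, 0], [0, 0, 0], 0],
    [[0.008, 0, 0], [0, 0, 0], 0],
    [[0.008, 0, 0], [0, 0, 0], 0]
  ]
}}

```text
time: 13.98
ee_pos: [0.5379, -0.0297, 0.0749]
tcp_rot: [-0.0, 0.7, 0.714, -0.0]
ft_force: [-3.8, -1.7, 0.7]
opening: 0.02
gripper_force: 30.0
```

{"api": "step_arm", "payload": {
  "series": [
    [[0.008, 0, 0], [0, 0, 0], 0],
    [[0.008, 0, 0], [0, 0, 0], 0],
    [[0.008, 0, 0], [0, 0, 0], 0]
  ]
}}

```text
time: 14.35
ee_pos: [0.5383, -0.0298, 0.0749]
tcp_rot: [-0.001, 0.7, 0.715, -0.001]
ft_force: [-7.5, -2.8, 3.2]
opening: 0.0199
gripper_force: 30.0
```

{"api": "step_arm", "payload": {
  "series": [
    [[0.008, 0, 0], [0, 0, 0], 0],
    [[0.008, 0, 0], [0, 0, 0], 0],
    [[0.008, 0, 0], [0, 0, 0], 0]
  ]
}}

```text
time: 14.72
ee_pos: [0.5386, -0.0297, 0.0748]
tcp_rot: [-0.002, 0.7, 0.715, -0.002]
ft_force: [-11.4, -3.2, 6.1]
opening: 0.0202
gripper_force: 30.0
```

```bash
python3 - <<'E'
from h import *
s=bot.read_state();print(s['ft_force'],s['ft_torque'],s['tcp_rot'])
p,d,m=grab('wrist');W=world(d,m)
np.savez('w4.npz',p=p,d=d,**{k:np.array(m[k]) for k in('intrinsics','R','t')})
hsv=cv2.cvtColor(p,cv2.COLOR_BGR2HSV)
s_=hsv[...,1].astype(float);h=hsv[...,0]
for v in range(190,300,15): print(v,[(u,int(s_[v,u])) for u in range(400,450,4)])
t,dt,mt=grab('top')
cv2.imwrite('pics/w4.png',np.hstack([p[:,120:520],cv2.copyMakeBorder(cv2.resize(t[190:280,260:430],(400,212),interpolation=cv2.INTER_CUBIC),0,268,0,0,0)]))
E
```

```text
[-11.4245752   -3.22815547   6.12258999] [-0.61713376  2.1835834  -0.0401304 ] [-0.00165149  0.6995478   0.7145823  -0.00151329]
190 [(400, 23), (404, 21), (408, 26), (412, 24), (416, 23), (420, 23), (424, 25), (428, 23), (432, 20), (436, 26), (440, 28), (444, 24), (448, 3)]
205 [(400, 138), (404, 135), (408, 136), (412, 119), (416, 124), (420, 122), (424, 126), (428, 129), (432, 132), (436, 135), (440, 95), (444, 20), (448, 3)]
220 [(400, 137), (404, 137), (408, 135), (412, 133), (416, 132), (420, 138), (424, 136), (428, 135), (432, 137), (436, 123), (440, 28), (444, 4), (448, 2)]
235 [(400, 135), (404, 138), (408, 138), (412, 139), (416, 136), (420, 135), (424, 129), (428, 123), (432, 133), (436, 131), (440, 27), (444, 2), (448, 4)]
250 [(400, 133), (404, 128), (408, 126), (412, 134), (416, 135), (420, 136), (424, 138), (428, 137), (432, 135), (436, 31), (440, 11), (444, 2), (448, 7)]
265 [(400, 140), (404, 128), (408, 135), (412, 137), (416, 139), (420, 137), (424, 132), (428, 122), (432, 124), (436, 30), (440, 4), (444, 3), (448, 9)]
280 [(400, 140), (404, 138), (408, 137), (412, 138), (416, 136), (420, 136), (424, 136), (428, 135), (432, 107), (436, 29), (440, 25), (444, 26), (448, 27)]
295 [(400, 137), (404, 137), (408, 137), (412, 135), (416, 138), (420, 136), (424, 137), (428, 133), (432, 34), (436, 27), (440, 26), (444, 25), (448, 27)]
```

View pics/w4.png

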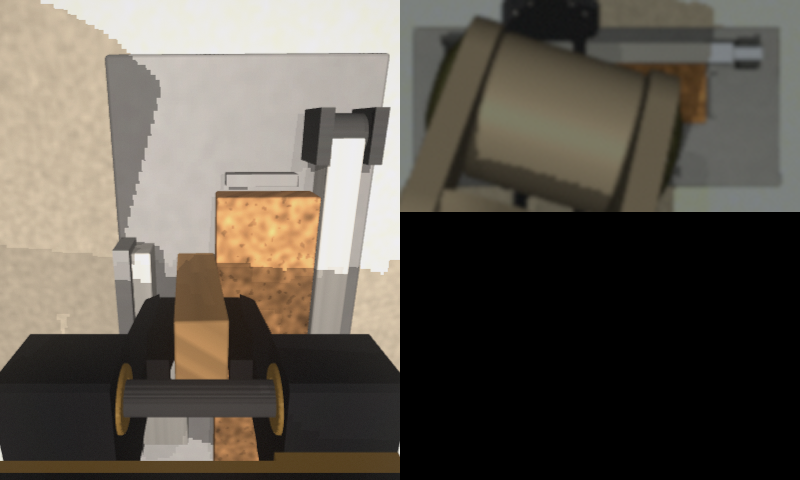

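Wrist view: tile front edge (u≈438 to 432 full frame) lies along the bar, with the spacer against the tile. I will check angle and position numerically.

```bash
python3 - <<'E'
from h import *
z=np.load('w4.npz');p=z['p'];m={k:z[k] for k in('intrinsics','R','t')}
sat=cv2.cvtColor(p,cv2.COLOR_BGR2HSV)[...,1].astype(float);V=cv2.cvtColor(p,cv2.COLOR_BGR2GRAY).astype(float)
def fit(rows,lo,hi,h,im,hz=False):
    o=[]
    for a in rows:
        s=im[lo:hi,a] if hz else im[a,lo:hi]; g=np.abs(np.diff(s));i=int(g.argmax());j=np.arange(max(i-2,0),min(i+3,len(g)));x=lo+.5+(g[j]*j).sum()/g[j].sum()
        o.append(ray(m,*((a,x) if hz else (x,a)),h)[:2]*1000)
    o=np.array(o,np.float32);vx,vy,x0,y0=cv2.fitLine(o,cv2.DIST_HUBER,0,.5,.01).ravel()
    return (x0,y0),np.degrees(np.arctan(vy/vx) if hz else np.arctan(-vx/vy)),o[[0,-1]].tolist()
print('tilefront',fit(range(205,300,2),425,446,.026,sat))
print('tileback',fit(range(200,260,2),328,344,.026,sat))
print('tileend',fit(range(342,432,2),190,204,.026,sat,True))
print('plateend',fit(range(240,500,3),48,62,.008,V,True))
print('platefront',fit(range(64,100,2),500,516,.008,V))
print('barR',fit(range(170,260,2),483,496,.020,V))
print([ (v,V[v,425:490:3].astype(int).tolist()) for v in(220,250)])
E
```

```text
tilefront ((np.float32(596.5069), np.float32(-10.065218)), np.float32(1.436871), [[595.9249877929688, 14.350929260253906], [597.1947021484375, -35.8873176574707]])
tileback ((np.float32(545.7066), np.float32(1.6660191)), np.float32(1.3522793), [[545.310546875, 15.641108512878418], [546.6112670898438, -14.083717346191406]])
tileend ((np.float32(565.2931), np.float32(20.551826)), np.float32(1.5030568), [[548.33837890625, 20.134450912475586], [590.2520751953125, 20.982303619384766]])
plateend ((np.float32(559.4109), np.float32(82.178566)), np.float32(1.5053172), [[498.745361328125, 80.76740264892578], [619.9409790039062, 83.72126770019531]])
platefront ((np.float32(625.6397), np.float32(72.148766)), np.float32(1.6618302), [[625.4260864257812, 79.05603790283203], [625.8743286132812, 64.08858489990234]])
barR ((np.float32(0.0), np.float32(0.0)), np.float32(nan), [[621.17041015625, 30.857847213745117], [626.4732666015625, -14.450520515441895]])
[(220, [152, 148, 159, 185, 192, 104, 230, 238, 238, 238, 238, 238, 238, 239, 238, 238, 237, 179, 178, 176, 158, 238]), (250, [172, 170, 173, 178, 105, 231, 238, 238, 238, 238, 238, 238, 238, 238, 238, 223, 176, 176, 175, 217, 238, 237])]<stdin>:7: RuntimeWarning: invalid value encountered in scalar divide
<stdin>:10: RuntimeWarning: invalid value encountered in scalar divide
```

```bash
python3 -c "
from plant import bot
print(bot.job_done())"
```

```text
the job is handed in; nothing more can be done
None
```

I shut the stop bar, stood the spacer in the wide gap and pushed the tile flush against the bar. I then handed the job in with the spacer gripped at 30 N and pressing with about 11 N; no verdict came back.

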